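Size a blade cartridge on the slotted bar

ROBOT

A 6-joint arm with a two-finger parallel gripper is mounted at the origin on a cart in front of the work surface, level with it; the furniture and walls round the work are solid. World frame = base frame: x ahead of the robot, y to its left, z up, the work surface at z = 0. Lengths are in m, angles in rad, forces in N, time in s.
With the tool pointing down it reaches from about 0.35 to 0.775 m from the base axis. Payload 7.3 kg.
Tool frame: the origin (TCP) lies at the very end of the fingers, on their centre line; the grasp point (between the pads) lies 19 mm behind it; z points along the fingers, y is the line along which they close (so a half turn about z gives the same grasp; the last joint's range is limited). The gripper opens to 92 mm and grips with 3 to 60 N. Pads are 19 mm wide; open, the fingers measure 130 mm over their backs; the gripper's body (75 mm by 190 mm) begins 47 mm behind the grasp point.
Start: joints at [-0.146, 0.342, 1.524, -0, 1.275, -0.146], TCP at [0.525, 0, 0.227] pointing down, gripper open.
Joint ranges: [-2.53, 2.53], [-0.77, 2.02], [0.04, 2.7], [-1, 4.14], [0.28, 2.66], [-3.11, 3.11]. Speed limits (rad/s): [2.57, 2.57, 3.14, 3.14, 3.14, 3.14].

INTERFACE

Orientations are given as [roll, pitch, yaw] about the fixed x, y, z axes, in that order (R = Rz(yaw) Ry(pitch) Rx(roll)).
In Python, from cell import observe, read_camera, get_calibration, hand_in, search_frame gives the robot as it stands.
- The arm moves only by the tool step_arm, never from a script. Its argument "commands" is a list of rows, each an object with "translation": the shift along the tool's x, y, z in mm, a list of three; "roll": the turn about the tool's z in rad. In form: [{"translation": [x, y, z], "roll": roll}, ...]. A call has 1 to 20 rows; each row shifts and turns the commanded pose from where the row before left it, along the tool's axes as they then stand; what a row does not reach is not made up. A row lasts 1/12 s, in which the tool goes at most 41.7 mm and 7.16 degrees, less where a joint would pass 70% of its speed; a pose out of reach is approached as far as the arm can. A call is refused whole if a number of a shift passes 41.7 or a number of a turn 0.125, either way. A call with a gripper value outside its range is refused whole. "fingers" is the opening, from 0 (shut) to 1 (fully open), set as the call begins (left out, the last holds). The fingers move at their own pace and stop on an object; "grip_force" is the grip in N (left out, the last holds). Time passes only in rows, so rows that do not move let the fingers close. It gives the time, the measured TCP pose, the force, the opening and the grip force at its end, in the units of the state.
- observe(): the state, without advancing time (a new reading comes with each control period).
- read_camera(name): name is "scene" or "side" or "wrist"; returns the picture (420x560x3 uint8, red, green, blue); there is no depth.
- get_calibration(name): a dict with "camera_matrix" (3x3 intrinsics, pixels), "dist_coeffs" ([k1, k2, p1, p2, k3] as OpenCV has them; the pictures are not rectified), "world_from_camera" (4x4, takes a point from camera to world coordinates). Camera axes: x right, y up, looking along -z (the intrinsics and any distortion apply to the point x, -y, -z); pixel columns grow to the right and rows downward; lengths in m; the calibration is good to about 2 mm. A picture is of the moment at which its call begins: read the wrist's pose just before it. get_calibration takes no time and is no camera call; for the wrist camera it gives the pose at the moment of the call.
- hand_in(): hands the job in; it is judged then, once.
Trained networks look in the newest picture that a camera, given by its name, has taken for a name from the list of things; names that differ only in an ending like _2 or _b are one class to them, and where a whole thing is asked for, a point or a joint stands for the part that bears it (a point fixed in the world has none). Each returns a list of dicts, best first, with "confidence" (0 to 1); they miss things now and then, are a little off and sometimes report something else, mostly with a low value. They report only what shows in the picture. A call takes as long as a camera call. They do not tell look-alikes from the thing itself.
- search_frame(camera, name): "at" ([x, y, z] in m, in world coordinates, good to about 4 mm: the middle of the surface that is visible of it).
The state is a dict: "time": time; "qpos": joint angles; "qvel": joint speeds; "joint_efforts": joint torques, N m; "tool_pos": TCP position; "tool_rot": TCP orientation; "contact_force": force on the tool from outside, world axes, zero at the start; "torque": the same for the moment, N m; "opening": finger opening in m; "grip_force": force on a finger pad.
Only numpy, scipy, OpenCV 4.12 (cv2) and the standard library are available. Lean on these libraries where they do the work, as an engineer would, in place of code of your own. Each camera call takes 0.05 s, during which the arm holds its last target. There are 200 camera calls.

TASK

Take the cartridge that stands apart in the near berth of the grey stand and size its blade by feel on the slotted bar: touch it down on the narrowest slot first, then step it gently along until the first slot accepts its tab, and leave it standing there upright with the tab fully in and its step resting on the bar. Never let it sink past the step into a wider slot, do not press hard, and leave the other two cartridges where they stand.

Things in the scene. Friction and masses are not known exactly. Their poses are not given: they have to be found in the camera images.
- sizing_bar: fixed aluminium sizing bar, rigid, 60 x 196 x 30 mm (x, y, z), four cross slots in a row along its y like a ladder, wider and wider towards +y; origin at the centre of its underside. Its top is flat, 30 mm up, with square slot edges (no lead-in). More than 80 N between a cartridge and the bar, touch-down shock included, spoils it (a touch at 30 mm/s makes up to 70 N for an instant)
- stand: fixed grey stand 206 x 66 x 32 mm (x, y, z) with three berths in a row along its x: one stands apart at the near (-x) end, two are close together at the far end. Berths are 30 mm wide in y, so the blades hang loosely in them. Origin on its underside
- front_berth (a point): centre of the mouth of the near berth, the one that stands apart, at the stand's top (32 mm up); axes of the stand. The other two berths are 84 and 138 mm from it along +x
- slot_1 (a point): centre of the mouth of slot 1 of 4 of the sizing bar (1 is the narrowest), at the bar's top: 4 mm wide (y), 36 mm long (x), 26 mm deep; 44 mm from slot to slot. Axes of the bar
- slot_2 (a point): centre of the mouth of slot 2 of 4 of the sizing bar (1 is the narrowest), at the bar's top: 9 mm wide (y), 36 mm long (x), 26 mm deep; 44 mm from slot to slot. Axes of the bar
- slot_3 (a point): centre of the mouth of slot 3 of 4 of the sizing bar (1 is the narrowest), at the bar's top: 14 mm wide (y), 36 mm long (x), 26 mm deep; 44 mm from slot to slot. Axes of the bar
- slot_4 (a point): centre of the mouth of slot 4 of 4 of the sizing bar (1 is the narrowest), at the bar's top: 19 mm wide (y), 36 mm long (x), 26 mm deep; 44 mm from slot to slot. Axes of the bar
- head_1 (a point): centre of a cartridge's black head, 34 x 16 x 44 mm (x, y, z). Below: collar 44 x 40 x 6 mm (underside 28 mm below this point), steel root 12 mm long down to the step (40 mm below), tab to 52 mm below. y is the thin way (grip the head across y). At the start it stands in a berth, collar on the stand. All three look alike from above
- cartridge_1: the cartridge of head_1, about 90 g; origin 28 mm under head_1. Its steel blade, 30 mm wide (x), has a root and a thinner square-ended tab 12 mm long, 2.2 mm of step on either side. Tab 7 to 18 mm thick (y), different on each and not known; the blade may sit up to 2 mm off the head's middle plane in y. Right slot: 1.4 mm wider than the tab. The next wider slot takes the root too
- head_2 (a point): centre of a cartridge's black head, 34 x 16 x 44 mm (x, y, z). Below: collar 44 x 40 x 6 mm (underside 28 mm below this point), steel root 12 mm long down to the step (40 mm below), tab to 52 mm below. y is the thin way (grip the head across y). At the start it stands in a berth, collar on the stand. All three look alike from above
- cartridge_2: the cartridge of head_2, about 90 g; origin 28 mm under head_2. Its steel blade, 30 mm wide (x), has a root and a thinner square-ended tab 12 mm long, 2.2 mm of step on either side. Tab 7 to 18 mm thick (y), different on each and not known; the blade may sit up to 2 mm off the head's middle plane in y. Right slot: 1.4 mm wider than the tab. The next wider slot takes the root too
- head_3 (a point): centre of a cartridge's black head, 34 x 16 x 44 mm (x, y, z). Below: collar 44 x 40 x 6 mm (underside 28 mm below this point), steel root 12 mm long down to the step (40 mm below), tab to 52 mm below. y is the thin way (grip the head across y). At the start it stands in a berth, collar on the stand. All three look alike from above
- cartridge_3: the cartridge of head_3, about 90 g; origin 28 mm under head_3. Its steel blade, 30 mm wide (x), has a root and a thinner square-ended tab 12 mm long, 2.2 mm of step on either side. Tab 7 to 18 mm thick (y), different on each and not known; the blade may sit up to 2 mm off the head's middle plane in y. Right slot: 1.4 mm wider than the tab. The next wider slot takes the root too
Mind the look-alikes: they are no part of the job. Leave any yellow look-alike of the cartridge_1 alone.

How it is judged:
By the outcome, as a careful person would: the job done as asked, in the order asked, and still so for the second after the job is handed in, with the robot touching nothing.
It also fails if it takes over 72 s, if anything falls off the work surface, if the arm or the gripper's body presses on something with over 40 N, if the wrist force passes 120 N, or if a joint passes its speed limit or range.

## Working session

There is one attempt and no reset: what is moved stays moved. The work goes in short steps, Python scripts to look and compute and a tool call to move; the robot and the scene stay as the last step left them, time stands still between calls to the robot, and variables do not carry over. Pictures are saved under pics/ and viewed, at most 10 in all, crops included, and the job is handed in when it is done.

Besides the shell and the picture viewer there is one more tool, called as a command line: name --argument value ..., lists and objects as JSON in quotes. step_arm: Moves the arm, as the interface text tells. Its arguments: {"type":"object","properties":{"commands":{"type":"array"},"fingers":{"type":"number"},"grip_force":{"type":"number"}},"required":["commands"]}

```bash
mkdir -p pics; python3 - <<'E'
from cell import *
import cv2, numpy as np
o=observe(); print(o['time'],o['tool_pos'],o['tool_rot'],o['contact_force'],o['opening'])
ims=[]
for c in ['scene','side','wrist']:
    im=read_camera(c); cv2.imwrite(f'pics/{c}0.png',im[:,:,::-1]); ims.append(im)
    for n in ['head_1','sizing_bar','stand','front_berth','slot_1','slot_4']:
        for d in search_frame(c,n)[:5]: print(c,n,np.round(d['at'],4),round(d['confidence'],2))
cv2.imwrite('pics/all0.png',cv2.resize(np.vstack([np.hstack(ims[:2]),np.hstack([ims[2],ims[2]*0])]),(800,600))[:,:,::-1])
E
```

```text
0.0 [5.24599407e-01 7.59809936e-05 2.26047067e-01] [-3.14008365e+00 -2.36935233e-04  1.57080485e+00] [ 0.58622401  0.03593736 -0.4651979 ] 0.09184883915874875
scene head_1 [ 0.381  -0.2924  0.038 ] 0.94
scene head_1 [ 0.4982 -0.2717  0.0468] 0.91
scene head_1 [ 0.5779 -0.2545  0.0475] 0.69
scene head_1 [ 0.6381 -0.2432  0.0509] 0.56
scene sizing_bar [0.5269 0.1047 0.038 ] 0.97
scene stand [ 0.5414 -0.2734  0.033 ] 0.9
scene front_berth [ 0.5453 -0.2672  0.0306] 0.59
scene front_berth [0.5228 0.1036 0.0299] 0.19
scene front_berth [ 0.5793 -0.2507  0.045 ] 0.17
scene slot_1 [0.5258 0.1021 0.0289] 0.81
scene slot_4 [0.5258 0.1021 0.0289] 0.81
side head_1 [ 0.598  -0.2413  0.0579] 0.76
side head_1 [ 0.6404 -0.23    0.0538] 0.68
side head_1 [ 0.5059 -0.257   0.0532] 0.58
side head_1 [ 0.3883 -0.2697  0.032 ] 0.57
side sizing_bar [0.5334 0.1027 0.0283] 0.88
side stand [ 0.5645 -0.2259  0.0243] 0.66
side slot_1 [0.536  0.0971 0.0271] 0.94
side slot_4 [0.536  0.0971 0.0271] 0.94
wrist head_1 [0.5333 0.1047 0.0325] 0.36
wrist sizing_bar [0.5316 0.1052 0.0323] 0.91
wrist stand [0.5326 0.1076 0.0288] 0.44
wrist slot_1 [0.5356 0.1077 0.0329] 0.81
wrist slot_4 [0.5356 0.1077 0.0329] 0.81
```

View pics/all0.png

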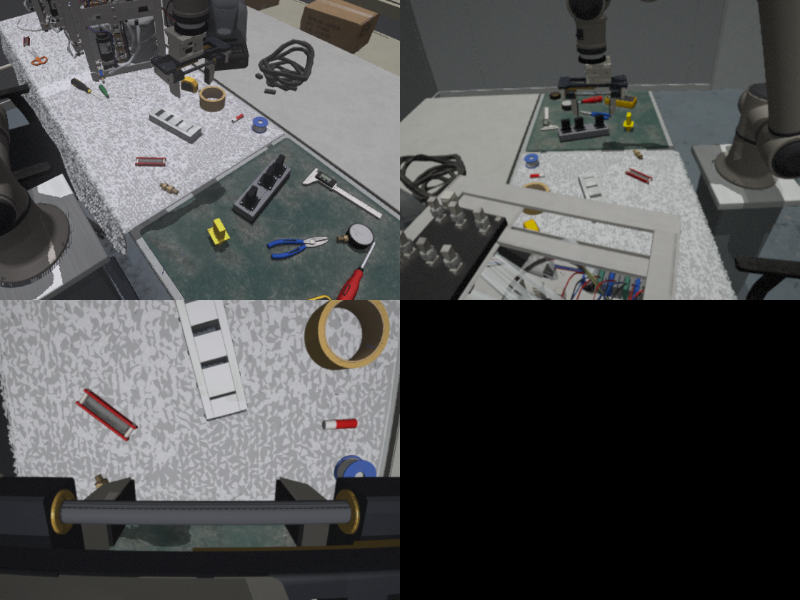

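```bash
python3 - <<'E'
import cv2, numpy as np
s=cv2.imread('pics/scene0.png'); w=cv2.imread('pics/wrist0.png')
a=cv2.resize(s[200:360,270:420],(450,480),interpolation=3)
b=cv2.resize(w[0:170,240:350],(310,480),interpolation=3)
cv2.imwrite('pics/crop0.png',np.hstack([a,b]))
E
```

```text
(no output)
```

View pics/crop0.png

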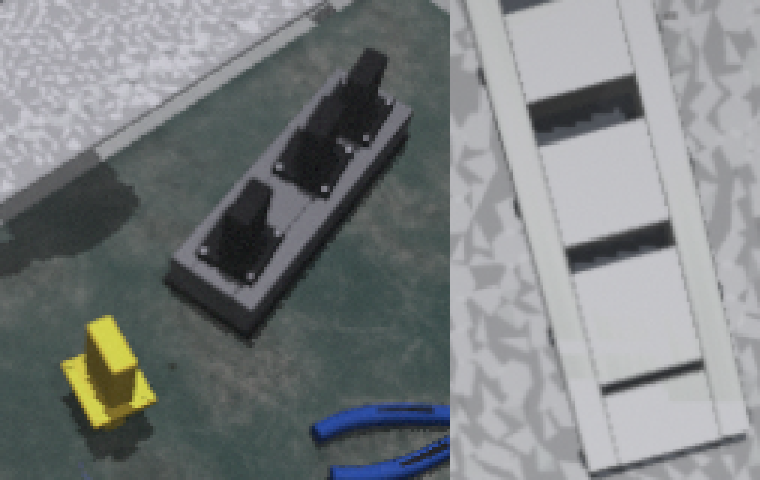

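Candidates: black cartridge at scene px (350,277), which stands alone at the near end; blacks at (375,250) and (392,230), which are the close pair; yellow one at (305,325), a look-alike off the stand. The target is the one at (350,277), at about (0.50, -0.265). In the wrist view the bar's narrow slot is nearest the robot's −y side.

```bash
cat > h.py <<'E'
import cv2, numpy as np
from cell import *
def ray(c,px,cal=None):
    cal=cal or get_calibration(c); T=np.array(cal['world_from_camera'])
    u=cv2.undistortPoints(np.array([[px]],float),np.array(cal['camera_matrix']),np.array(cal['dist_coeffs']))[0,0]
    return T[:3,3],T[:3,:3]@np.array([u[0],-u[1],-1.])
def plane(c,px,z,cal=None):
    o,d=ray(c,px,cal); return o+d*(z-o[2])/d[2]
def proj(c,P,cal=None):
    cal=cal or get_calibration(c); T=np.linalg.inv(np.array(cal['world_from_camera']))
    p=(T[:3,:3]@np.atleast_2d(P).T).T+T[:3,3]; p=p*[1,-1,-1]
    return cv2.projectPoints(p,np.zeros(3),np.zeros(3),np.array(cal['camera_matrix']),np.array(cal['dist_coeffs']))[0][:,0]
def tri(rays):
    A=0;b=0
    for o,d in rays:
        d=d/np.linalg.norm(d); M=np.eye(3)-np.outer(d,d); A=A+M; b=b+M@o
    return np.linalg.solve(A,b)
E
python3 - <<'E'
from h import *
cal=get_calibration('wrist'); T=np.array(cal['world_from_camera']);print(T.round(4),cal['camera_matrix'])
f=lambda x,y:(240+(x-450)/2.818,y/2.823)
for n,p in dict(BL=(592,470),BR=(746,433),s1l=(602,389),s1r=(702,363),s2l=(569,259),s2r=(672,233),s3l=(533,125),s3r=(638,95)).items():
    print(n,plane('wrist',f(*p),.03,cal).round(4))
E
```

```text
[[ 1.000e+00  1.000e-04  3.000e-04  5.246e-01]
 [-1.000e-04  9.675e-01  2.529e-01  6.960e-02]
 [-3.000e-04 -2.529e-01  9.675e-01  3.839e-01]
 [ 0.000e+00  0.000e+00  0.000e+00  1.000e+00]] [[364.21850446   0.         286.98470004]
 [  0.         364.21850446 215.51576469]
 [  0.           0.           1.        ]]
BL [0.5278 0.0263 0.03  ]
BR [0.5805 0.0391 0.03  ]
s1l [0.5311 0.0537 0.03  ]
s1r [0.5648 0.0624 0.03  ]
s2l [0.52   0.0961 0.03  ]
s2r [0.5539 0.1044 0.03  ]
s3l [0.5085 0.1379 0.03  ]
s3r [0.5423 0.1471 0.03  ]
```

step_arm --commands '[{"translation":[-30,-10,0],"roll":0.12},{"translation":[-30,-10,0],"roll":0.12},{"translation":[-30,-10,0],"roll":0.12},{"translation":[-30,-10,0],"roll":0.12},{"translation":[-30,-10,0],"roll":0.12},{"translation":[-20,0,0],"roll":0.12},{"translation":[0,0,0],"roll":0.12},{"translation":[0,0,0],"roll":0.12},{"translation":[0,0,0],"roll":0.12},{"translation":[0,0,0],"roll":0.12},{"translation":[0,0,0],"roll":0.12},{"translation":[0,0,0],"roll":0.05},{"translation":[0,0,0],"roll":0}]'

```text
time: 2.13
tool_pos: [0.4307, -0.1484, 0.2268]
tool_rot: [3.141, -0.0, 0.199]
contact_force: [0.4, -0.7, 0.9]
opening: 0.0918
grip_force: 0.0
```

```bash
python3 - <<'E'
from h import *
import json
im=read_camera('wrist'); cal=get_calibration('wrist')
cv2.imwrite('pics/w1.png',im[:,:,::-1])
json.dump({k:np.array(cal[k]).tolist() for k in cal},open('cal1.json','w'))
for n in ['head_1','front_berth','stand']:
  for d in search_frame('wrist',n): print(n,np.round(d['at'],4),round(d['confidence'],2),proj('wrist',d['at'],cal).round())
E
```

```text
head_1 [ 0.3999 -0.2787  0.0289] 0.96 [[406. 245.]]
head_1 [ 0.5112 -0.2606  0.0538] 0.92 [[429. 135.]]
head_1 [ 0.6222 -0.2379  0.0358] 0.7 [[431.   6.]]
head_1 [ 0.583  -0.2516  0.0634] 0.67 [[446.  48.]]
front_berth [ 0.5496 -0.2445  0.0325] 0.71 [[416.  89.]]
stand [ 0.5519 -0.243   0.0337] 0.58 [[415.  86.]]
```

step_arm --commands '[{"translation":[-20,30,0],"roll":0},{"translation":[-20,40,0],"roll":0},{"translation":[-15,30,0],"roll":0},{"translation":[0,10,0],"roll":0},{"translation":[0,0,0],"roll":0},{"translation":[0,0,0],"roll":0}]'

```text
time: 2.83
tool_pos: [0.3996, -0.2639, 0.2265]
tool_rot: [-3.141, -0.0, 0.2]
contact_force: [-0.5, 0.8, 0.1]
opening: 0.0919
grip_force: 0.0
```

```bash
python3 - <<'E'
from h import *
import json
im=read_camera('wrist'); cal=get_calibration('wrist')
cv2.imwrite('pics/w2.png',im[:,:,::-1])
json.dump({k:np.array(cal[k]).tolist() for k in cal},open('cal2.json','w'))
for n in ['head_1','front_berth','stand']:
  for d in search_frame('wrist',n): print(n,np.round(d['at'],4),round(d['confidence'],2),proj('wrist',d['at'],cal).round())
a=cv2.imread('pics/w1.png');b=cv2.imread('pics/w2.png')
cv2.imwrite('pics/w12.png',np.hstack([cv2.resize(x,(400,300)) for x in (a,b)]))
E
```

```text
head_1 [ 0.393  -0.2847  0.044 ] 0.81 [[310. 205.]]
head_1 [ 0.5667 -0.2542  0.038 ] 0.78 [[317.   7.]]
head_1 [ 0.5089 -0.2687  0.0344] 0.63 [[319.  78.]]
front_berth [ 0.5384 -0.2584  0.0324] 0.68 [[315.  43.]]
stand [ 0.5362 -0.263   0.0289] 0.91 [[319.  47.]]
```

View pics/w12.png

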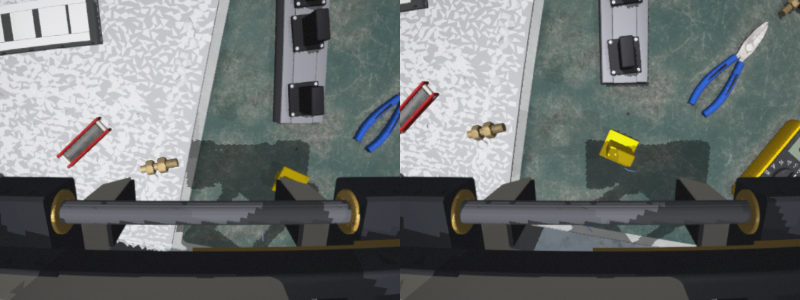

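In both wrist views the target head stands alone at the near end, at about (437,138) in view 1 and (318,75) in view 2. The yellow look-alike is closer, at about (308,208) in view 2. I'll enlarge both views to measure.

```bash
python3 - <<'E'
import cv2, numpy as np
a=cv2.imread('pics/w1.png');b=cv2.imread('pics/w2.png')
cv2.imwrite('pics/c12.png',np.hstack([cv2.resize(cv2.convertScaleAbs(x,alpha=2),(400,600),interpolation=2) for x in (a[60:180,390:470],b[30:150,270:350])]))
E
```

```text
(no output)
```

View pics/c12.png

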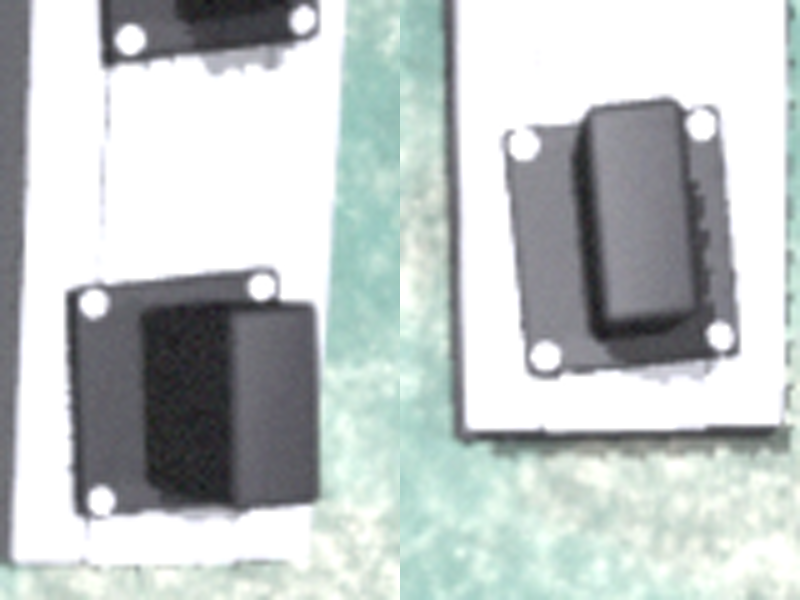

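```bash
python3 - <<'E'
from h import *
import json
c1,c2=[json.load(open(f'cal{i}.json')) for i in (1,2)]
A=[(233,307),(316,304),(318,500),(233,504)];B=[(193,105),(283,100),(293,312),(208,322)]
P=[]
for a,b in zip(A,B):
    P.append(tri([ray(0,(390+a[0]/5,60+a[1]/5),c1),ray(0,(270+b[0]/5,30+b[1]/5),c2)]))
P=np.array(P);print(P.round(4),P.mean(0))
Q=np.array([plane(0,(270+b[0]/5,30+b[1]/5),.082,c2) for b in B]);print(Q.round(4),Q.mean(0))
C=np.array([plane(0,(270+b[0]/5,30+b[1]/5),.038,c2) for b in [(105,130),(320,105),(338,352),(130,375)]]);print(C.round(4),C.mean(0))
for R in(P,Q,C):
    d=R[0]+R[1]-R[2]-R[3]; print('yaw',np.arctan2(d[1],d[0]))
c=Q.mean(0)[:2]
for y in (.13,.2,.26):
    d=c-np.array(observe()['tool_pos'])[:2]
    yaw=observe()['tool_rot'][2]; print(np.array([np.cos(yaw)*d[0]+np.sin(yaw)*d[1], np.sin(yaw)*d[0]-np.cos(yaw)*d[1]])*1e3,yaw);break
E
```

```text
[[ 0.5216 -0.2536  0.0796]
 [ 0.5252 -0.2672  0.0796]
 [ 0.4941 -0.2756  0.0829]
 [ 0.4902 -0.263   0.0794]] [ 0.50778251 -0.26484856  0.08038475]
[[ 0.521  -0.2535  0.082 ]
 [ 0.5246 -0.267   0.082 ]
 [ 0.4938 -0.2756  0.082 ]
 [ 0.4895 -0.2627  0.082 ]] [ 0.50722224 -0.26470777  0.082     ]
[[ 0.5218 -0.2398  0.038 ]
 [ 0.5338 -0.2765  0.038 ]
 [ 0.4927 -0.2893  0.038 ]
 [ 0.481  -0.2529  0.038 ]] [ 0.50730299 -0.2646115   0.038     ]
yaw 0.27709674728633704
yaw 0.2782838470188394
yaw 0.3063517363951587
[104.77104703  23.42453909] 0.20273323993376335
```

step_arm --commands '[{"translation":[35,8,0],"roll":0},{"translation":[35,8,0],"roll":0},{"translation":[34.8,7.4,0],"roll":-0.077},{"translation":[0,0,35],"roll":0},{"translation":[0,0,35],"roll":0},{"translation":[0,0,30],"roll":0},{"translation":[0,0,25],"roll":0},{"translation":[0,0,20],"roll":0},{"translation":[0,0,20],"roll":0},{"translation":[0,0,17],"roll":0},{"translation":[0,0,0],"roll":0},{"translation":[0,0,0],"roll":0}]'

```text
time: 4.03
tool_pos: [0.5068, -0.2651, 0.0444]
tool_rot: [-3.14, 0.001, 0.279]
contact_force: [0.2, 0.2, 0.5]
opening: 0.0918
grip_force: 0.0
```

step_arm --commands '[{"translation":[0,0,0],"roll":0},{"translation":[0,0,0],"roll":0},{"translation":[0,0,0],"roll":0},{"translation":[0,0,0],"roll":0},{"translation":[0,0,0],"roll":0},{"translation":[0,0,0],"roll":0},{"translation":[0,0,0],"roll":0},{"translation":[0,0,0],"roll":0},{"translation":[0,0,0],"roll":0},{"translation":[0,0,0],"roll":0}]' --fingers 0.1 --grip_force 25

```text
time: 4.87
tool_pos: [0.5069, -0.2662, 0.0447]
tool_rot: [-3.142, -0.0, 0.278]
contact_force: [-0.1, -0.8, -0.5]
opening: 0.0296
grip_force: 0.0
```

step_arm --commands '[{"translation":[0,0,0],"roll":0},{"translation":[0,0,0],"roll":0},{"translation":[0,0,0],"roll":0},{"translation":[0,0,0],"roll":0},{"translation":[0,0,0],"roll":0},{"translation":[0,0,0],"roll":0}]' --fingers 0.1

```text
time: 5.37
tool_pos: [0.5069, -0.2662, 0.0447]
tool_rot: [3.142, -0.0, 0.278]
contact_force: [-0.0, -1.1, -0.8]
opening: 0.0158
grip_force: 25.0
```

step_arm --commands '[{"translation":[0,0,-4],"roll":0},{"translation":[0,0,-10],"roll":0},{"translation":[0,0,-20],"roll":0},{"translation":[0,0,-30],"roll":0},{"translation":[0,0,-30],"roll":0},{"translation":[0,0,-16],"roll":0},{"translation":[0,0,0],"roll":0}]'

```text
time: 5.95
tool_pos: [0.5089, -0.2675, 0.1599]
tool_rot: [3.135, -0.006, 0.278]
contact_force: [-0.1, 0.1, -1.2]
opening: 0.0158
grip_force: 25.0
```

step_arm --commands '[{"translation":[2,-15,-10],"roll":0},{"translation":[2,-25,-15],"roll":0},{"translation":[2,-32,-15],"roll":0},{"translation":[2,-32,-10],"roll":0},{"translation":[2,-32,-10],"roll":0},{"translation":[2,-32,0],"roll":0},{"translation":[2,-32,0],"roll":0},{"translation":[2,-32,0],"roll":0},{"translation":[2,-32,0],"roll":0},{"translation":[2,-32,0],"roll":0},{"translation":[2,-32,0],"roll":0},{"translation":[2,-25,0],"roll":0},{"translation":[1,-20,0],"roll":0},{"translation":[0,0,0],"roll":0},{"translation":[0,0,0],"roll":0}]'

```text
time: 7.2
tool_pos: [0.428, 0.1, 0.2143]
tool_rot: [3.142, 0.001, 0.28]
contact_force: [0.2, 0.2, -0.2]
opening: 0.0157
grip_force: 25.0
```

```bash
python3 - <<'E'
from h import *
import json
o=observe();print(o['contact_force'],o['torque'])
im=read_camera('wrist'); cal=get_calibration('wrist')
cv2.imwrite('pics/w3.png',im[:,:,::-1])
json.dump({k:np.array(cal[k]).tolist() for k in cal},open('cal3.json','w'))
s=read_camera('scene'); cv2.imwrite('pics/s3.png',s[:,:,::-1])
s2=read_camera('side'); cv2.imwrite('pics/d3.png',s2[:,:,::-1])
P=np.array(o['tool_pos'])-[0,0,.03]
out=cv2.resize(im[:,:,::-1],(533,400))
cr=[]
for c,i in(('scene',s),('side',s2)):
    u,v=proj(c,P)[0].astype(int);print(c,u,v); p=cv2.copyMakeBorder(i,40,40,40,40,0)[v+10:v+70,u+7:u+73]; cr.append(cv2.resize(p,(264,200),interpolation=3)[:,:,::-1])
cv2.imwrite('pics/v3.png',np.hstack([out,np.vstack(cr)]))
E
```

```text
[ 0.24238144  0.15600021 -0.21003058] [0.02544924 0.11621035 0.04646729]
scene 201 136
side 319 202
```

View pics/v3.png

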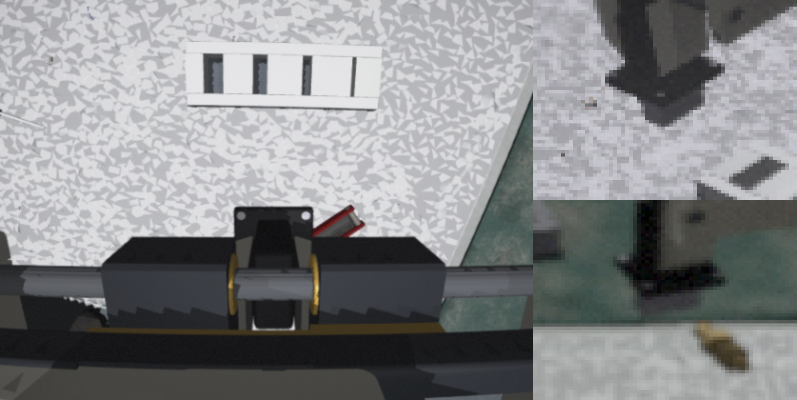

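```bash
python3 - <<'E'
from h import *
import json
c=json.load(open('cal3.json')); g=cv2.cvtColor(cv2.imread('pics/w3.png'),cv2.COLOR_BGR2GRAY).astype(float)
def edges(p):
    t=150; i=np.where((p[:-1]<t)!=(p[1:]<t))[0]; return [round(k+(t-p[k])/(p[k+1]-p[k]),2) for k in i]
print(edges(g[72:84,205:395].mean(0)))
C=[]
for r0 in (62,70,78,86,92):
    e=[x+205 for x in edges(g[r0:r0+4,205:395].mean(0))]
    C.append(e); print(r0,np.round(e,1))
r=78
for x in np.array(edges(g[r-6:r+6,205:395].mean(0)))+205: print(np.round(plane(0,(x,r-.5),.03,c)[:3],4))
# slot ends for columns in slots
for u in (224,273,322,371):
    e=[x+50 for x in edges(g[50:112,u-1:u+2].mean(1))]; print(u,np.round(e,1),[plane(0,(u,v),.03,c)[:2].round(4) for v in e])
E
```

```text
[np.float64(8.41), np.float64(28.65), np.float64(60.32), np.float64(75.11), np.float64(112.1), np.float64(121.84), np.float64(164.1), np.float64(168.08)]
62 [213.  233.8 265.4 280.6 317.6 327.3 369.7 374. ]
70 [213.3 233.7 265.3 280.3 317.4 327.2 369.4 373.4]
78 [213.4 233.6 265.3 280.1 317.  326.7 369.  372.9]
86 [213.5 234.  265.2 279.9 316.9 326.4 368.5 372.3]
92 [213.6 234.  264.9 279.7 316.6 326.2 368.2 371.8]
[0.5115 0.1933 0.03  ]
[0.5163 0.1758 0.03  ]
[0.5239 0.1486 0.03  ]
[0.5275 0.1359 0.03  ]
[0.5367 0.1042 0.03  ]
[0.5391 0.0959 0.03  ]
[0.5499 0.0595 0.03  ]
[0.5509 0.0561 0.03  ]
224 [ 55.7  97.6 109.9] [array([0.532 , 0.1886]), array([0.4972, 0.1799]), array([0.4866, 0.1773])]
273 [ 56.6  98.3 110.9] [array([0.5429, 0.1467]), array([0.5084, 0.1371]), array([0.4978, 0.1342])]
322 [57.8 99.7] [array([0.5539, 0.1049]), array([0.5195, 0.0944])]
371 [ 59.5 100.8] [array([0.565 , 0.0627]), array([0.5312, 0.0514])]
```

The wrist view shows the four slots at full-picture px about (371,78), (322,78), (273,78) and (224,78), with the bar at yaw 0.28, the same as the gripped cartridge. The blade hangs free and straight under the collar.

step_arm --commands '[{"translation":[15,10,0],"roll":0},{"translation":[25,18,0],"roll":0},{"translation":[25,18,10],"roll":0},{"translation":[25,18,20],"roll":0},{"translation":[15,10.3,30],"roll":0},{"translation":[0,0,30],"roll":0},{"translation":[0,0,25],"roll":0},{"translation":[0,0,15],"roll":0},{"translation":[0,0,8],"roll":0},{"translation":[0,0,4],"roll":0},{"translation":[0,0,0],"roll":0},{"translation":[0,0,0],"roll":0},{"translation":[0,0,0],"roll":0}]'

```text
time: 8.43
tool_pos: [0.5509, 0.0565, 0.0741]
tool_rot: [3.141, -0.003, 0.278]
contact_force: [0.0, -0.7, -0.7]
opening: 0.0163
grip_force: 25.0
```

step_arm --commands '[{"translation":[0,0,0.5],"roll":0},{"translation":[0,0,0.5],"roll":0},{"translation":[0,0,0.5],"roll":0},{"translation":[0,0,0.5],"roll":0}]'

```text
time: 8.77
tool_pos: [0.5502, 0.0568, 0.071]
tool_rot: [3.141, -0.001, 0.278]
contact_force: [0.7, 0.2, -1.3]
opening: 0.0159
grip_force: 25.0
```

step_arm --commands '[{"translation":[0,0,0.5],"roll":0},{"translation":[0,0,0.5],"roll":0},{"translation":[0,0,0.5],"roll":0},{"translation":[0,0,0.5],"roll":0},{"translation":[0,0,0.5],"roll":0}]'

```text
time: 9.18
tool_pos: [0.55, 0.0567, 0.0682]
tool_rot: [3.142, -0.0, 0.278]
contact_force: [0.3, 0.5, -1.1]
opening: 0.0159
grip_force: 25.0
```

step_arm --commands '[{"translation":[0,0,0.5],"roll":0},{"translation":[0,0,0.5],"roll":0},{"translation":[0,0,0.3],"roll":0}]'

```text
time: 9.43
tool_pos: [0.55, 0.0567, 0.0669]
tool_rot: [3.142, -0.0, 0.278]
contact_force: [-0.7, 0.2, -1.6]
opening: 0.0157
grip_force: 25.0
```

step_arm --commands '[{"translation":[0,0,0.5],"roll":0},{"translation":[0,0,0.5],"roll":0}]'

```text
time: 9.6
tool_pos: [0.5501, 0.0567, 0.0666]
tool_rot: [3.141, -0.0, 0.278]
contact_force: [-3.1, -0.1, 10.6]
opening: 0.0154
grip_force: 25.0
```

```bash
python3 -c "
from cell import *
o=observe();print(o['contact_force'],o['torque'],o['tool_pos'])"
```

```text
[-3.14078208 -0.09512275 10.61537555] [-0.01037167  0.79493108 -0.04291232] [0.55009928 0.05669942 0.06664577]
```

step_arm --commands '[{"translation":[0,0,-2],"roll":0},{"translation":[0,0,-3],"roll":0},{"translation":[0,-5,-2],"roll":0},{"translation":[0,-10,0],"roll":0},{"translation":[0,-15,0],"roll":0},{"translation":[0,-10,0],"roll":0},{"translation":[0,-5,0],"roll":0},{"translation":[0,0,2],"roll":0},{"translation":[0,0,2],"roll":0},{"translation":[0,0,1],"roll":0},{"translation":[0,0,0],"roll":0},{"translation":[0,0,0],"roll":0}]'

```text
time: 10.6
tool_pos: [0.5377, 0.0995, 0.0677]
tool_rot: [3.142, 0.0, 0.277]
contact_force: [-0.7, 0.1, -0.9]
opening: 0.0156
grip_force: 25.0
```

step_arm --commands '[{"translation":[0,0,0.5],"roll":0},{"translation":[0,0,0.5],"roll":0},{"translation":[0,0,0.5],"roll":0},{"translation":[0,0,0.3],"roll":0}]'

```text
time: 10.93
tool_pos: [0.5379, 0.0998, 0.0666]
tool_rot: [3.141, -0.001, 0.278]
contact_force: [-1.9, -1.2, 6.8]
opening: 0.0156
grip_force: 25.0
```

step_arm --commands '[{"translation":[0,-0.3,0],"roll":0},{"translation":[0,-0.3,0],"roll":0},{"translation":[0,-0.3,0],"roll":0},{"translation":[0,-0.3,0],"roll":0},{"translation":[0,-0.3,0],"roll":0},{"translation":[0,-0.3,0],"roll":0},{"translation":[0,-0.3,0],"roll":0},{"translation":[0,-0.3,0],"roll":0},{"translation":[0,-0.3,0],"roll":0},{"translation":[0,-0.3,0],"roll":0},{"translation":[0,-0.3,0],"roll":0},{"translation":[0,-0.3,0],"roll":0}]'

```text
time: 11.93
tool_pos: [0.5375, 0.1033, 0.0667]
tool_rot: [3.141, -0.002, 0.278]
contact_force: [1.6, -2.6, 5.4]
opening: 0.0156
grip_force: 25.0
```

step_arm --commands '[{"translation":[0,0.8,0],"roll":0},{"translation":[0,0.8,0],"roll":0},{"translation":[0,0.8,0],"roll":0},{"translation":[0,0.6,0],"roll":0},{"translation":[0,0.6,0],"roll":0},{"translation":[0,0.3,0],"roll":0},{"translation":[0,0.3,0],"roll":0},{"translation":[0,0.3,0],"roll":0},{"translation":[0,0.3,0],"roll":0},{"translation":[0,0.3,0],"roll":0},{"translation":[0,0.3,0],"roll":0},{"translation":[0,0.3,0],"roll":0},{"translation":[0,0.3,0],"roll":0},{"translation":[0,0.3,0],"roll":0},{"translation":[0,0.3,0],"roll":0},{"translation":[0,0.3,0],"roll":0},{"translation":[0,0.3,0],"roll":0}]'

```text
time: 13.35
tool_pos: [0.5389, 0.0976, 0.0667]
tool_rot: [-3.14, -0.002, 0.278]
contact_force: [-0.0, 2.6, 6.6]
opening: 0.0158
grip_force: 25.0
```

step_arm --commands '[{"translation":[0,0.3,0],"roll":0},{"translation":[0,0.3,0],"roll":0},{"translation":[0,0.3,0],"roll":0},{"translation":[0,0.3,0],"roll":0},{"translation":[0,0.3,0],"roll":0},{"translation":[0,0,0],"roll":0}]'

```text
time: 13.85
tool_pos: [0.5394, 0.0961, 0.0667]
tool_rot: [-3.14, -0.002, 0.278]
contact_force: [-1.6, 3.0, 5.5]
opening: 0.0159
grip_force: 25.0
```

```bash
python3 - <<'E'
from h import *
s=read_camera('scene'); cv2.imwrite('pics/s4.png',s[:,:,::-1])
d=read_camera('side'); cv2.imwrite('pics/d4.png',d[:,:,::-1])
o=observe();P=np.array(o['tool_pos'])-[0,0,.02]
cr=[]
for c,i,pp in(('scene',cv2.imread('pics/s3.png'),np.array([.428,.1,.19])),('scene',s[:,:,::-1],P)):
    u,v=proj(c,pp)[0].astype(int); cr.append(cv2.resize(cv2.convertScaleAbs(np.ascontiguousarray(i[v-25:v+25,u-25:u+25]),alpha=1.6),(400,400),interpolation=3))
cv2.imwrite('pics/v4.png',np.hstack(cr))
E
```

```text
(no output)
```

View pics/v4.png

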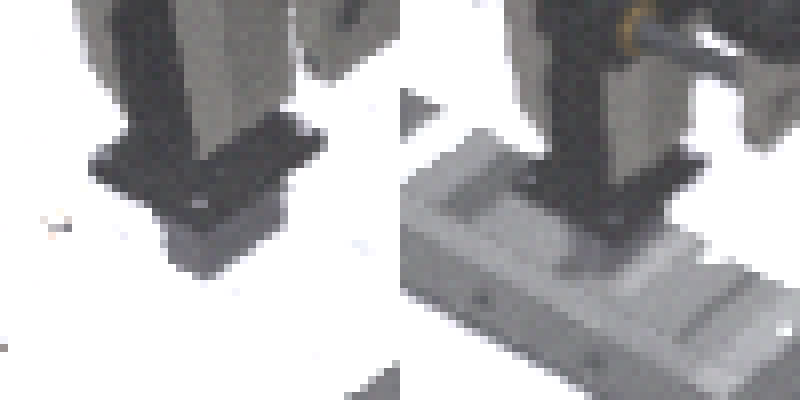

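The picture shows the tab resting on the bar top at slot 2 without entering. The end-face proportions suggest a root about 17 mm thick and a tab about 12.5 mm, so I move on to slot 3.

step_arm --commands '[{"translation":[0,0,-2],"roll":0},{"translation":[0,0,-3],"roll":0},{"translation":[0,-5,-2],"roll":0},{"translation":[0,-12,0],"roll":0},{"translation":[0,-15,0],"roll":0},{"translation":[0,-12,0],"roll":0},{"translation":[0,-5.2,0],"roll":0},{"translation":[0,0,2],"roll":0},{"translation":[0,0,2],"roll":0},{"translation":[0,0,1],"roll":0},{"translation":[0,0,0],"roll":0},{"translation":[0,0,0],"roll":0}]'

```text
time: 14.95
tool_pos: [0.5257, 0.1418, 0.068]
tool_rot: [3.142, 0.0, 0.277]
contact_force: [-1.1, -0.0, -0.6]
opening: 0.0157
grip_force: 25.0
```

step_arm --commands '[{"translation":[0,0,0.5],"roll":0},{"translation":[0,0,0.5],"roll":0},{"translation":[0,0,0.5],"roll":0},{"translation":[0,0,0.3],"roll":0}]'

```text
time: 15.28
tool_pos: [0.5257, 0.1422, 0.0665]
tool_rot: [3.141, -0.0, 0.278]
contact_force: [-0.3, -0.9, 2.3]
opening: 0.016
grip_force: 25.0
```

step_arm --commands '[{"translation":[0,0,0.3],"roll":0},{"translation":[0,-0.25,0.2],"roll":0},{"translation":[0,-0.25,0],"roll":0},{"translation":[0,-0.25,0],"roll":0},{"translation":[0,-0.25,0],"roll":0},{"translation":[0,-0.25,0],"roll":0},{"translation":[0,-0.25,0],"roll":0}]'

```text
time: 15.87
tool_pos: [0.5251, 0.1437, 0.0656]
tool_rot: [3.141, 0.0, 0.278]
contact_force: [-0.0, -1.5, -1.4]
opening: 0.0158
grip_force: 25.0
```

step_arm --commands '[{"translation":[0,-0.25,0],"roll":0},{"translation":[0,-0.25,0],"roll":0},{"translation":[0,-0.25,0],"roll":0},{"translation":[0,-0.25,0],"roll":0}]'

```text
time: 16.2
tool_pos: [0.525, 0.144, 0.0657]
tool_rot: [3.14, 0.0, 0.278]
contact_force: [-0.2, -5.7, -2.7]
opening: 0.0156
grip_force: 25.0
```

step_arm --commands '[{"translation":[0,0.5,0],"roll":0},{"translation":[0,0.6,0],"roll":0},{"translation":[0,0.3,0],"roll":0},{"translation":[0,0,0.5],"roll":0},{"translation":[0,0,0.5],"roll":0},{"translation":[0,0,0.5],"roll":0}]'

```text
time: 16.7
tool_pos: [0.5254, 0.1437, 0.0644]
tool_rot: [-3.141, -0.001, 0.278]
contact_force: [0.0, -1.6, -0.2]
opening: 0.0156
grip_force: 25.0
```

step_arm --commands '[{"translation":[0,0,0.6],"roll":0},{"translation":[0,0,0.6],"roll":0},{"translation":[0,0,0.6],"roll":0},{"translation":[0,0,0.6],"roll":0}]'

```text
time: 17.03
tool_pos: [0.5252, 0.1435, 0.0618]
tool_rot: [-3.141, -0.0, 0.278]
contact_force: [-0.2, -0.7, -0.9]
opening: 0.0158
grip_force: 25.0
```

step_arm --commands '[{"translation":[0,0,0.6],"roll":0},{"translation":[0,0,0.6],"roll":0},{"translation":[0,0,0.6],"roll":0},{"translation":[0,0,0.6],"roll":0},{"translation":[0,0,0.6],"roll":0},{"translation":[0,0,0.6],"roll":0},{"translation":[0,0,0.6],"roll":0}]'

```text
time: 17.62
tool_pos: [0.5253, 0.1434, 0.0577]
tool_rot: [3.142, -0.0, 0.278]
contact_force: [0.3, 0.1, -0.5]
opening: 0.0161
grip_force: 25.0
```

step_arm --commands '[{"translation":[0,0,0.5],"roll":0},{"translation":[0,0,0.5],"roll":0},{"translation":[0,0,0.5],"roll":0}]'

```text
time: 17.87
tool_pos: [0.5253, 0.1434, 0.0562]
tool_rot: [3.142, -0.0, 0.278]
contact_force: [-0.2, -0.4, 0.0]
opening: 0.016
grip_force: 25.0
```

step_arm --commands '[{"translation":[0,0,0.5],"roll":0},{"translation":[0,0,0.5],"roll":0},{"translation":[0,0,0.5],"roll":0},{"translation":[0,0,0.3],"roll":0}]'

```text
time: 18.2
tool_pos: [0.5253, 0.1434, 0.0547]
tool_rot: [3.142, -0.0, 0.278]
contact_force: [-1.6, 0.4, 4.3]
opening: 0.0156
grip_force: 25.0
```

step_arm --commands '[{"translation":[0,0,0],"roll":0},{"translation":[0,0,0],"roll":0},{"translation":[0,0,0],"roll":0},{"translation":[0,0,0],"roll":0},{"translation":[0,0,0],"roll":0},{"translation":[0,0,0],"roll":0},{"translation":[0,0,0],"roll":0},{"translation":[0,0,0],"roll":0},{"translation":[0,0,0],"roll":0},{"translation":[0,0,0],"roll":0}]' --fingers 0.7

```text
time: 19.03
tool_pos: [0.5253, 0.1434, 0.0544]
tool_rot: [3.142, -0.0, 0.278]
contact_force: [0.4, -0.4, 0.7]
opening: 0.064
grip_force: 0.0
```

step_arm --commands '[{"translation":[0,0,-5],"roll":0},{"translation":[0,0,-10],"roll":0},{"translation":[0,0,-20],"roll":0},{"translation":[0,0,-30],"roll":0},{"translation":[0,0,-30],"roll":0},{"translation":[0,0,-30],"roll":0},{"translation":[-35,0,-30],"roll":0},{"translation":[-35,0,0],"roll":0},{"translation":[-30,0,0],"roll":0},{"translation":[0,0,0],"roll":0},{"translation":[0,0,0],"roll":0}]'

```text
time: 19.95
tool_pos: [0.4317, 0.1168, 0.2079]
tool_rot: [3.141, -0.002, 0.277]
contact_force: [0.8, 0.6, 0.6]
opening: 0.0645
grip_force: 0.0
```

```bash
python3 - <<'E'
from h import *
w=read_camera('wrist'); s=read_camera('scene')
u,v=proj('scene',[.525,.1434,.06])[0].astype(int)
a=cv2.resize(s[v-50:v+50,u-50:u+50],(400,400),interpolation=3)
cv2.imwrite('pics/v5.png',np.hstack([a,cv2.resize(w,(400,400*3//4)).copy() if 0 else cv2.resize(w[:320,80:480],(400,400))])[:,:,::-1])
print(observe()['contact_force'])
E
```

```text
[0.09704941 0.10155739 0.17838037]
```

View pics/v5.png

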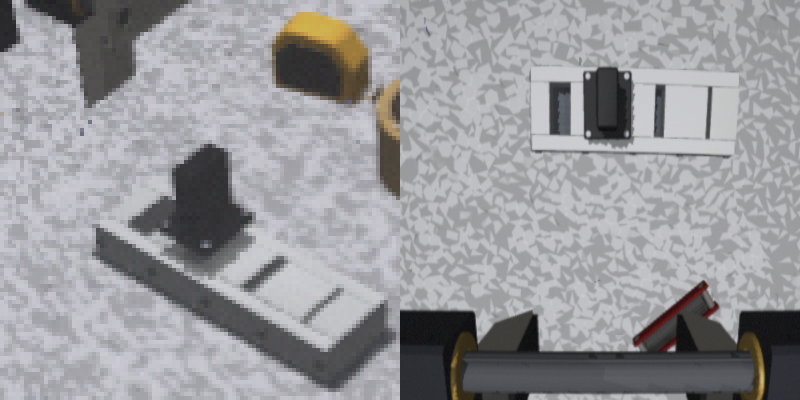

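The cartridge stands upright in slot 3, at crop px (205,205) and (607,103), with slots 1, 2 and 4 empty. The gripper is clear of it.

```bash
python3 -c "
from cell import *
print(hand_in())"
```

```text
the job is handed in; nothing more can be done
None
```

The job is handed in at about 20 s: the cartridge from the near berth touched slots 1 and 2 without entering, slot 3 took its tab, and it stands there upright with its step on the bar (highest force read about 11 N) while the other two stayed untouched.

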